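# Catch printed knobs from the parts chute

### The job

Take the larger of the two grey handled pans by its handle, hold it up under the lip of the sloping metal chute and push the chute's hanging release paddle back with the pan's far wall, so that the gate lifts and the two knobs waiting in the chute slide off into the pan. Then draw the pan back, with both knobs in it, set it down upright on the table and let go.

Things in the scene. Friction and masses are not known exactly. Their poses are not given: they have to be found in the camera images.
- large_pan: The larger of two open grey pans with straight handles (the other, 60 x 46 mm, is a bystander): 110 (x) x 100 (y) x 50 mm high, walls 3 mm, 0.16 kg. Origin: centre of the underside. Handle: bar 16 mm wide on the -x wall, x = -55 to -125, z = 28 to 50 mm; grasp across its width from above at x = -95, z = 39. On the table, left or right of the chute, handle roughly toward the robot.
- chute: Fixed metal chute on a dark foot. Origin: on the table straight below the centre of its open lower lip; +x points up-slope, away from the robot. Lip 170 mm above the table; the channel (52 mm wide outside, polished) climbs to +x at 37 degrees; the gate closes it 60 mm up from the lip. Foot and uprights lie beyond x = +60 mm, nothing stands below the lip.
- paddle (a point): Centre of the front (-x) face of the upright paddle hanging below the lip: 10 mm to +x of the lip, 114 mm above the table at rest; face 67 wide x 44 mm high (z 92 to 136). Pushed to +x (2 to 5 N) it swings about the lip and lifts the gate. A level pan with underside at z = 85 mm clears the lip; its far wall driven 30 mm past the resting face opens the gate fully. Let go, it springs shut.
- release (a joint): Swing of the release lever (paddle and gate in one piece): 0 = gate shut, paddle hanging straight; grows to 0.55 rad as the paddle is pushed back. The knobs pass under the gate from about 0.35 rad and slide out within a second while it is kept open.
- knob_1: Teal printed knob, 37 mm across and 19 mm high, 20 g, waiting in the channel directly behind the gate. Origin: centre of its underside.
- knob_2: A second knob like it, just up-slope of the first. Origin: centre of its underside.
There are look-alikes about, which are no part of the job. What is shaped like the knob_1 but red, white or yellow is not meant.

How it is judged:
By the outcome, as a careful person would: the job done as asked, in the order asked, and still so for the second after the job is handed in, with the robot touching nothing.
It also fails if it takes over 48 s, if anything falls off the work surface, if the arm or the gripper's body presses on something with over 40 N, if the wrist force passes 120 N, or if a joint passes its speed limit or range.

### The arm

A 7-joint arm with a two-finger parallel gripper is mounted at the origin on a cart in front of the work surface, level with it; the furniture and walls round the work are solid. World frame = base frame: x ahead of the robot, y to its left, z up, the work surface at z = 0. Lengths are in m, angles in rad, forces in N, time in s.
With the tool pointing down it reaches from about 0.4 to 0.85 m from the base axis. Payload 10.4 kg.
Tool frame: the origin (TCP) lies on the centre line of the jaws, within the pads' length; the fingertips stand 11 mm ahead of it and the grasp point (between the pads) lies 8 mm behind it (tip_reach is the distance from the TCP to the fingertips, in m); z points along the fingers, y is the line along which they close (so a half turn about z gives the same grasp; the last joint's range is limited). The gripper opens to 85 mm and grips with 20 to 120 N. Pads are 22 mm wide; open, the fingers measure 114 mm over their backs; the gripper's body (76 mm by 85 mm) begins 54 mm behind the grasp point. The pads swing forward as they close: fully open they stand 13 mm farther back than shut.
Start: joints at [1.092, 0.332, -0.065, 1.46, 0.022, 1.35, -0.088], TCP at [0.275, -0.561, 0.242] pointing down, gripper open.
Joint ranges: [-2.6, 2.6], [-0.5, 2.12], [-1.47, 1.34], [0.16, 2.42], [-1.27, 4.41], [0.06, 2.06], [-2.6, 2.6]. Speed limits (rad/s): [2.22, 2.22, 2.79, 2.79, 3.14, 3.14, 3.14].

### API

Orientations are given as a unit quaternion [x, y, z, w].
In Python, from workcell import get_obs, camera, hand_in, tip_reach gives the robot as it stands. The module is installed in compiled form; this text tells all that it offers.
- The arm moves only by the tool move_arm, never from a script. Its argument "plan" is a list of rows, each an object with "delta_pos": the shift along the tool's x, y, z in shares of 0.75 m (1.0 is 0.75 m), a list of three; "turn": the turn, a rotation vector about the tool's x, y, z in fractions of the full range, 1 being pi rad, a list of three; "fingers": the closure, from 0 (fully open) to 1 (shut). A call has 1 to 12 rows; each row is the pose to reach, as a shift and turn from the pose commanded when the call began, along the tool's axes at that moment; what a row does not reach only later rows make up. A row lasts 1/8 s, in which the tool goes at most 62.5 mm and 10.7 degrees, less where a joint would pass 70% of its speed; a pose out of reach is approached as far as the arm can. A call with a gripper value outside its range is refused whole. The fingers move at their own pace and stop on an object; "force" is the grip in N (left out, the last holds). Time passes only in rows, so rows that repeat a pose let the fingers close. It gives the time, the measured TCP pose, the force, the opening and the grip force at its end, in the units of the state.
- get_obs(): the state, without advancing time (a new reading comes with each control period).
- camera(name): name is "side" or "top"; returns a dict with "color" (480x640x3 uint8, red, green, blue), "range_z" (480x640 float32, m along the optical axis (not along the pixel's ray), 0 where there is no reading), "fx", "fy", "cx", "cy" (pixels), "k1" (the pictures are not rectified: a ray, as slopes to the right and down, at radius r is drawn at 1 + k1 r^2 times it, then the intrinsics apply), "R" (3x3) and "t" (3): a world point X has camera coordinates R X + t. Camera axes: x right, y down, z forward; pixel columns grow to the right and rows downward; lengths in m; the calibration is good to about 2 mm. A picture is of the moment at which its call begins.
- hand_in(): hands the job in; it is judged then, once.
The state is a dict: "clock": time; "joint_pos": joint angles; "joint_velocities": joint speeds; "tau": joint torques, N m; "position": TCP position; "ee_rot": TCP orientation; "ft_force": force on the tool from outside, world axes, zero at the start; "torque": the same for the moment, N m; "grip_width": opening from 0.0 (shut) to 1.0 (fully open); "grasp_force": force on a finger pad.
Only numpy, scipy, OpenCV 4.12 (cv2) and the standard library are available. Lean on these libraries where they do the work, as an engineer would, in place of code of your own. Each camera call takes 0.05 s, during which the arm holds its last target. There are 200 camera calls.

## Working session

There is one attempt and no reset: what is moved stays moved. The work goes in short steps, Python scripts to look and compute and a tool call to move; the robot and the scene stay as the last step left them, time stands still between calls to the robot, and variables do not carry over. Pictures are saved under pics/ and viewed, at most 10 in all, crops included, and the job is handed in when it is done.

Besides the shell and the picture viewer there is one more tool, called after "Call:" in YAML: its name, and indented under it one key for each argument. move_arm: Moves the arm, as the interface text tells. Its arguments: {"type":"object","properties":{"plan":{"type":"array","items":{"type":"object","properties":{"delta_pos":{"type":"array","items":{"type":"number"}},"turn":{"type":"array","items":{"type":"number"}},"fingers":{"type":"number"}}}},"force":{"type":"number"}},"required":["plan"]}

```bash
mkdir -p pics
cat > h.py <<'E'
import numpy as np,cv2
from workcell import *
def cloud(c):
    v,u=np.mgrid[0:480,0:640]; xd=(u-c['cx'])/c['fx']; yd=(v-c['cy'])/c['fy']
    x,y=xd.copy(),yd.copy()
    for _ in range(8):
        s=1+c['k1']*(x*x+y*y); x,y=xd/s,yd/s
    z=c['range_z']; P=np.stack([x*z,y*z,z],-1)
    W=(P-c['t'])@c['R']; W[z<=0]=np.nan
    return W
E
python3 - <<'E'
from h import *
o=get_obs(); print(o['clock'],o['position'],o['ee_rot'],o['grip_width'],tip_reach)
for n in('top','side'):
    c=camera(n); cv2.imwrite(f'pics/{n}0.png',c['color'][:,:,::-1]); np.savez(f'{n}0.npz',**c)
    print(n,-c['R'].T@c['t'],c['R'][2])
E
```

```text
0.0 [ 0.27497281 -0.56084926  0.24152644] [ 9.74134567e-01  2.25967539e-01 -1.88963911e-04 -6.92950579e-04] 1.0025295561972098 0.011
top [5.87229858e-01 2.06925539e-05 1.00956810e+00] [ 0.12510213 -0.00670339 -0.99212122]
side [ 0.38661962 -0.71744479  0.73305487] [ 0.3087089   0.73750498 -0.60065399]
```

View pics/top0.png

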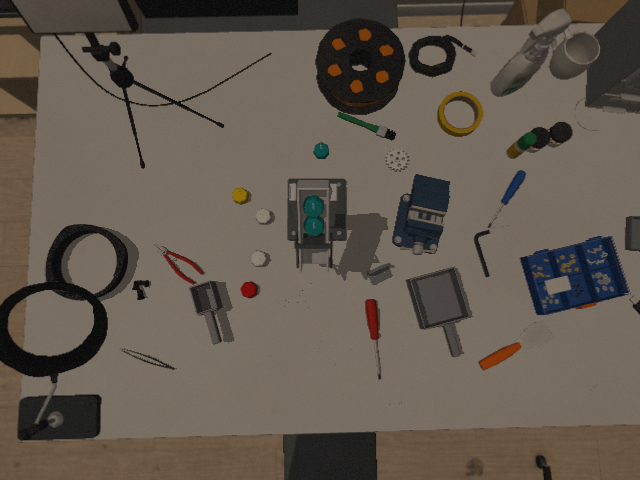

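View pics/side0.png

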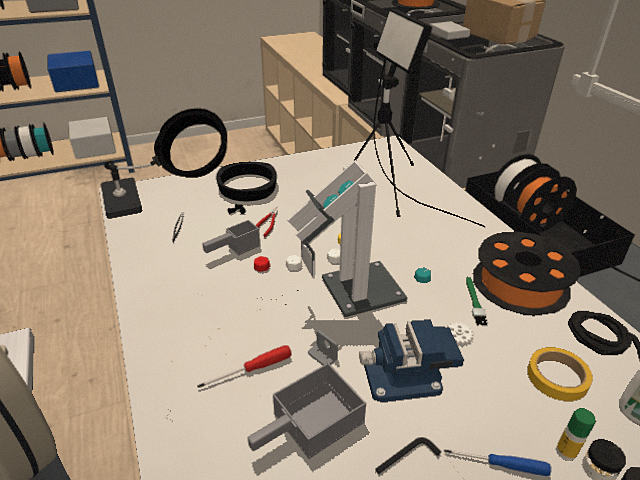

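Top view: two grey handled pans, one at about (207,300) (small) and one at (440,300) (large, handle to (455,352)). The one at (440,300) is visibly about twice the size, so it should be the 110x100 pan. The chute lip is near (314,248) with teal knobs at (314,206) and (314,227); the teal knob at (321,150) is a loose look-alike. The side view shows the paddle at (308,255). Next I measure and confirm with a crop.

```bash
cat > m.py <<'E'
from h import *
def rect(P): 
    r=cv2.minAreaRect(P.astype(np.float32)*1000); return r, cv2.boxPoints(r)
if __name__=='__main__':
    for n in('top','side'):
        c=dict(np.load(n+'0.npz')); W=cloud(c); X,Y,Z=W[...,0],W[...,1],W[...,2]
        print(n,'table z',np.nanmedian(Z[(abs(X-.45)<.1)&(abs(Y)<.3)]))
        # pan rim + handle top
        m=((Z>.040)&(Z<.058)&(X>.3)&(X<.62)&(Y<-.10)&(Y>-.4)).astype(np.uint8)
        k,l,s,_=cv2.connectedComponentsWithStats(m,connectivity=8)
        for i in np.argsort(-s[1:,4])[:4]+1:
            Q=W[l==i]
            if len(Q)<40: continue
            print(' comp',s[i],'z',np.median(Q[:,2]).round(4),'xy',Q[:,:2].min(0).round(3),Q[:,:2].max(0).round(3),rect(Q[:,:2])[0])
        # chute: points with z .15-.4 near
        m=(Z>.15)&(Z<.45)&(X>.4)&(X<.8)&(abs(Y)<.12)
        Q=W[m]; print(' chute n',len(Q),Q.min(0).round(3),Q.max(0).round(3))
        for a in np.arange(.150,.26,.01):
            q=Q[(Q[:,2]>=a)&(Q[:,2]<a+.01)]
            if len(q)>3: print('  z',a.round(3),len(q),'x',q[:,0].min().round(3),np.median(q[:,0]).round(3),'y',q[:,1].min().round(3),q[:,1].max().round(3))
        hsv=cv2.cvtColor(c['color'],cv2.COLOR_RGB2HSV)
        t=(hsv[...,0]>80)&(hsv[...,0]<98)&(hsv[...,1]>130)&(Z>.1); q=W[t]; print(' teal',len(q),q.mean(0).round(3),q.min(0).round(3),q.max(0).round(3))
    a=cv2.imread('pics/top0.png')[190:370,180:500]; cv2.imwrite('pics/crop1.png',cv2.resize(a,None,fx=2.5,fy=2.5,interpolation=cv2.INTER_CUBIC))
E
python3 m.py
```

```text
top table z -0.00010461381879744705
 comp [409 280  61  77 605] z 0.0493 xy [ 0.463 -0.3  ] [ 0.62  -0.179] ((547.6334838867188, -248.7272491455078), (173.26654052734375, 100.96532440185547), 14.008308410644531)
 chute n 3283 [ 0.635 -0.023  0.153] [0.786 0.055 0.297]
  z 0.15 11 x 0.663 0.748 y -0.021 0.053
  z 0.16 18 x 0.655 0.747 y -0.023 0.055
  z 0.17 188 x 0.646 0.661 y -0.021 0.054
  z 0.18 220 x 0.644 0.672 y -0.022 0.055
  z 0.19 82 x 0.635 0.663 y -0.022 0.054
  z 0.2 120 x 0.639 0.67 y -0.022 0.055
  z 0.21 157 x 0.651 0.701 y -0.022 0.055
  z 0.22 257 x 0.666 0.699 y -0.022 0.053
  z 0.23 390 x 0.682 0.709 y -0.021 0.054
  z 0.24 462 x 0.674 0.704 y -0.023 0.055
  z 0.25 473 x 0.676 0.751 y -0.023 0.055
  z 0.26 209 x 0.715 0.747 y -0.022 0.055
 teal 631 [0.728 0.016 0.247] [ 0.697 -0.     0.213] [0.761 0.034 0.267]
side table z -0.0008963077252604431
 comp [ 247  365  104   83 1272] z 0.0475 xy [ 0.462 -0.301] [ 0.62  -0.181] ((546.44189453125, -247.35903930664062), (172.27622985839844, 104.49433898925781), 12.723401069641113)
 chute n 4228 [ 0.637 -0.027  0.15 ] [0.787 0.055 0.295]
  z 0.15 145 x 0.659 0.76 y -0.027 0.054
  z 0.16 159 x 0.655 0.759 y -0.025 0.053
  z 0.17 202 x 0.647 0.754 y -0.025 0.052
  z 0.18 290 x 0.64 0.673 y -0.026 0.048
  z 0.19 364 x 0.637 0.671 y -0.025 0.047
  z 0.2 357 x 0.642 0.679 y -0.025 0.046
  z 0.21 329 x 0.655 0.69 y -0.026 0.045
  z 0.22 350 x 0.668 0.704 y -0.025 0.045
  z 0.23 415 x 0.679 0.717 y -0.025 0.049
  z 0.24 442 x 0.674 0.721 y -0.025 0.052
  z 0.25 373 x 0.709 0.741 y -0.025 0.046
  z 0.26 346 x 0.721 0.75 y -0.025 0.047
 teal 200 [0.707 0.173 0.234] [ 0.333 -0.584  0.11 ] [1.648 1.44  0.583]
```

View pics/crop1.png

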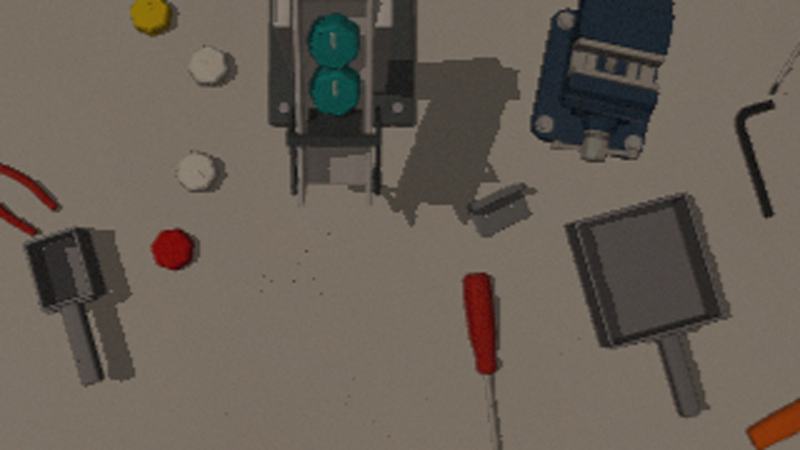

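```bash
cat > m2.py <<'E'
from m import *
for n in('top','side'):
    c=dict(np.load(n+'0.npz')); W=cloud(c); X,Y,Z=W[...,0],W[...,1],W[...,2]
    m=((Z>.040)&(Z<.056)&(X>.3)&(X<.65)&(Y<-.15)&(Y>-.33)).astype(np.uint8)
    if n=='top': m[:, :395]=0
    k,l,s,_=cv2.connectedComponentsWithStats(m,connectivity=8); i=1+np.argmax(s[1:,4]); Q=W[l==i][:,:2]
    H=Q[Q[:,0]<.525]; vx,vy,x0,y0=cv2.fitLine(H.astype(np.float32),cv2.DIST_HUBER,0,.001,.001).ravel()
    d=np.array([vx,vy])*np.sign(vx); q0=np.array([x0,y0]); s=(Q-q0)@d; t=(Q-q0)@[-d[1],d[0]]
    B=Q[s>s.max()-.105]
    print(n,'handle yaw deg',np.degrees(np.arctan2(d[1],d[0])),'end',(q0+d*s.min()).round(4),'far',(q0+d*s.max()).round(4),'len',s.ptp() if hasattr(s,'ptp') else np.ptp(s),'t',t.min(),t.max(), 'body rect',rect(B)[0])
    # paddle / chute
    p=(Z>.094)&(Z<.133)&(X>.6)&(X<.70)&(Y>-.04)&(Y<.07); P=W[p]
    if len(P)>20:
        A=np.c_[P[:,1:],np.ones(len(P))]; med=np.median(P[:,0]); P=P[abs(P[:,0]-med)<.008]
        A=np.c_[P[:,1:],np.ones(len(P))]; print(' paddle',len(P),P.min(0).round(4),P.max(0).round(4),np.median(P,0).round(4),'x=ay+bz+c',np.linalg.lstsq(A,P[:,0],rcond=None)[0])
    if n=='top':
        # chute wall tops centerline: wall extents per x
        m=(Z>.165)&(X>.64)&(X<.78)&(abs(Y-.016)<.05); C=[]
        for x in np.arange(.645,.76,.01):
            q=Y[m&(abs(X-x)<.005)&(Z>.17+(x-.66)*.75)]
            if len(q)>10: C.append((x,q.min(),q.max()))
        C=np.array(C); print(C.round(4)); print(np.polyfit(C[:,0],C[:,1:].mean(1),1))
    f=(abs(Y-.0155)<.014)&(Z>.14)&(X>.62)&(X<.74); F=W[f]; F=F[np.argsort(F[:,0])]
    print(' floor',len(F)); 
    for a in np.arange(.635,.70,.006):
        q=F[(F[:,0]>=a)&(F[:,0]<a+.006)]
        if len(q): print('  ',a.round(3),len(q),np.percentile(q[:,2],[10,50,90]).round(4))
    Tm=(Z>.2)&(Z<.3)&(X>.66)&(X<.78)&(abs(Y-.016)<.03)
    hsv=cv2.cvtColor(c['color'],cv2.COLOR_RGB2HSV); q=W[Tm&(hsv[...,0]>80)&(hsv[...,0]<98)&(hsv[...,1]>130)]; print(' knobs',len(q),q.mean(0))
E
python3 m2.py
```

```text
top handle yaw deg 21.37315 end [ 0.4637 -0.2713] far [ 0.6346 -0.2044] len 0.18355079070421992 t -0.07071395212371512 0.04229172014578393 body rect ((586.2770385742188, -239.076416015625), (104.62167358398438, 101.0208511352539), 13.91554069519043)
[[ 0.645  -0.0123  0.0517]
 [ 0.655  -0.0144  0.0513]
 [ 0.665  -0.0126  0.0505]
 [ 0.675  -0.0141  0.0504]
 [ 0.685  -0.0128  0.0505]
 [ 0.695  -0.0132  0.0499]
 [ 0.705  -0.0133  0.0503]
 [ 0.715  -0.0082  0.0427]
 [ 0.725  -0.0084  0.0421]
 [ 0.735  -0.0087  0.0429]
 [ 0.745  -0.0227  0.0553]
 [ 0.755  -0.0224  0.0554]]
[-0.02757701  0.03721215]
 floor 876
   0.653 45 [0.1703 0.1724 0.1749]
   0.659 45 [0.1741 0.1759 0.1786]
   0.665 63 [0.1782 0.1812 0.1834]
   0.671 81 [0.1838 0.1874 0.2472]
   0.677 79 [0.1881 0.2432 0.2479]
   0.683 48 [0.2312 0.2347 0.2373]
   0.689 43 [0.2226 0.2269 0.2296]
   0.695 51 [0.218  0.2235 0.2283]
 knobs 631 [0.72819355 0.01616059 0.24697973]
side handle yaw deg 21.44163 end [ 0.4646 -0.2746] far [ 0.6379 -0.2065] len 0.18625743153515456 t -0.0681672933583897 0.04567437805320484 body rect ((588.095947265625, -238.42433166503906), (105.77110290527344, 104.19721984863281), 14.761635780334473)
 paddle 218 [ 0.6622 -0.0163  0.0941] [0.6678 0.0534 0.1328] [0.6652 0.0133 0.1144] x=ay+bz+c [ 0.00991658 -0.00774603  0.66599359]
 floor 181
   0.671 14 [0.2437 0.2453 0.2469]
   0.677 25 [0.2447 0.2466 0.2477]
   0.689 6 [0.2273 0.2284 0.232 ]
   0.695 9 [0.2229 0.2251 0.2267]
 knobs 135 [0.72487789 0.02229921 0.24469371]
```

```bash
cat > go.py <<'E'
from h import *
from scipy.spatial.transform import Rotation as R
def rel(p,yaw):  # world target, yaw of tool x (deg), pointing down
    o=get_obs(); r=R.from_quat(o['ee_rot']); g=R.from_euler('z',yaw,degrees=True)*R.from_euler('x',np.pi)
    print('t',round(o['clock'],2),'delta',r.inv().apply(np.array(p)-o['position']).round(4),'turn',(r.inv()*g).as_rotvec().round(4))
E
python3 - <<'E'
from m import *; from go import rel
for n in('top','side'):
    c=dict(np.load(n+'0.npz')); W=cloud(c); X,Y,Z=W[...,0],W[...,1],W[...,2]
    v=(Z>.042)&(Z<.056)&(X>.45)&(X<.516)&(Y<-.23)&(Y>-.31); r=W[v]; q=r[(r[:,1]<-.275+.29*(r[:,0]-.463)+.03)&(r[:,1]>-.275+.29*(r[:,0]-.463)-.03)]
    vx,vy,x0,y0=cv2.fitLine(q[:,:2].astype(np.float32),cv2.DIST_HUBER,0,.001,.001).ravel()
    print(n,len(q),np.degrees(np.arctan(vy/vx)),'y at .494:',y0+(.494-x0)*vy/vx,rect(q[:,:2])[0])
rel([.494,-.263,.12],14.2); rel([.494,-.263,.031],14.2)
E
```

```text
top 220 14.969334 y at .494: -0.26026946 ((490.57757568359375, -262.3258056640625), (55.98871994018555, 16.735170364379883), 13.599710464477539)
side 414 12.536764 y at .494: -0.26329044 ((489.9448547363281, -262.3703918457031), (55.31551742553711, 17.46573257446289), 11.940531730651855)
t 0.1 delta [ 0.3278 -0.1709  0.1218] turn [-1.20e-03  2.00e-04  2.08e-01]
t 0.1 delta [ 0.3278 -0.1708  0.2108] turn [-1.20e-03  2.00e-04  2.08e-01]
```

Careful with the scale: shifts go in shares of 0.75 m and turns go in shares of pi rad. That gives: 0.328 m / 0.75 = 0.4373, -0.172 m / 0.75 = -0.2293, 0.22 rad / 3.1416 = 0.07.

Call:
move_arm:
  plan:
    - {"delta_pos": [0.0667,-0.0347,0],"turn": [0,0,0.0159],"fingers": 0.45}
    - {"delta_pos": [0.1333,-0.0693,0],"turn": [0,0,0.0318],"fingers": 0.45}
    - {"delta_pos": [0.2,-0.104,0],"turn": [0,0,0.0477],"fingers": 0.45}
    - {"delta_pos": [0.2667,-0.14,0],"turn": [0,0,0.07],"fingers": 0.45}
    - {"delta_pos": [0.3333,-0.1747,0],"turn": [0,0,0.07],"fingers": 0.45}
    - {"delta_pos": [0.4,-0.2093,0.0267],"turn": [0,0,0.07],"fingers": 0.45}
    - {"delta_pos": [0.4373,-0.2293,0.0667],"turn": [0,0,0.07],"fingers": 0.45}
    - {"delta_pos": [0.4373,-0.2293,0.12],"turn": [0,0,0.07],"fingers": 0.45}
    - {"delta_pos": [0.4373,-0.2293,0.16],"turn": [0,0,0.07],"fingers": 0.45}
    - {"delta_pos": [0.4373,-0.2293,0.16],"turn": [0,0,0.07],"fingers": 0.45}
    - {"delta_pos": [0.4373,-0.2293,0.16],"turn": [0,0,0.07],"fingers": 0.45}
  force: 60

```text
clock: 1.48
position: [0.4945, -0.2627, 0.1235]
ee_rot: [0.993, 0.118, 0.001, 0.0]
ft_force: [0.4, 0.2, 0.6]
grip_width: 0.552
grasp_force: 0.0
```

Run:
```python
from go import *
o=get_obs(); print(o['position'],o['grip_width'],o['ft_force']); rel([.494,-.262,.031],13.5)
```

```text
[ 0.49446863 -0.26272511  0.12354577] 0.5522414350671649 [0.43087177 0.21360361 0.62359793]
t 1.48 delta [-0.0004 -0.0009  0.0925] turn [ 0.0009 -0.001  -0.    ]
```

In the tool's units: 0.092 m / 0.75 = 0.1227, -0.001 m / 0.75 = -0.0013.

Call:
move_arm:
  plan:
    - {"delta_pos": [0,-0.0013,0.04],"turn": [0,0,0],"fingers": 0.45}
    - {"delta_pos": [0,-0.0013,0.08],"turn": [0,0,0],"fingers": 0.45}
    - {"delta_pos": [0,-0.0013,0.1067],"turn": [0,0,0],"fingers": 0.45}
    - {"delta_pos": [0,-0.0013,0.1227],"turn": [0,0,0],"fingers": 0.45}
    - {"delta_pos": [0,-0.0013,0.1227],"turn": [0,0,0],"fingers": 0.45}
    - {"delta_pos": [0,-0.0013,0.1227],"turn": [0,0,0],"fingers": 0.9}
    - {"delta_pos": [0,-0.0013,0.1227],"turn": [0,0,0],"fingers": 1.0}
    - {"delta_pos": [0,-0.0013,0.1227],"turn": [0,0,0],"fingers": 1.0}
    - {"delta_pos": [0,-0.0013,0.1227],"turn": [0,0,0],"fingers": 1.0}
    - {"delta_pos": [0,-0.0013,0.1227],"turn": [0,0,0],"fingers": 1.0}
  force: 80

```text
clock: 2.72
position: [0.4944, -0.2617, 0.0315]
ee_rot: [0.993, 0.118, 0.001, 0.001]
ft_force: [-1.9, -0.1, 5.5]
grip_width: 0.171
grasp_force: 77.8
```

Run:
```python
from go import *
o=get_obs(); print(o['position'],o['grip_width'],o['ft_force'],o['torque'],o['grasp_force']); rel([.42,-.20,.125],0);rel([.42,.018,.125],0)
```

```text
[ 0.49439473 -0.26168163  0.03152526] 0.17080699096434807 [-1.88293086 -0.13704145  5.5255133 ] [0.23529635 0.22258369 0.08598728] 77.8342080116272
t 2.73 delta [-0.0578 -0.0772 -0.0936] turn [ 0.0011 -0.0014  0.236 ]
t 2.73 delta [-0.0068 -0.2892 -0.0938] turn [ 0.0011 -0.0014  0.236 ]
```

In the tool's units: -0.282 m / 0.75 = -0.376, -0.135 m / 0.75 = -0.18, 0.236 rad / 3.1416 = 0.0751.

Call:
move_arm:
  plan:
    - {"delta_pos": [0,0,-0.0267],"turn": [0,0,0],"fingers": 1.0}
    - {"delta_pos": [0,0,-0.0667],"turn": [0,0,0],"fingers": 1.0}
    - {"delta_pos": [-0.0067,-0.0133,-0.1133],"turn": [0,0,0],"fingers": 1.0}
    - {"delta_pos": [-0.02,-0.04,-0.1333],"turn": [0,0,0.0127],"fingers": 1.0}
    - {"delta_pos": [-0.02,-0.08,-0.1333],"turn": [0,0,0.0255],"fingers": 1.0}
    - {"delta_pos": [-0.0133,-0.1267,-0.1333],"turn": [0,0,0.0382],"fingers": 1.0}
    - {"delta_pos": [0,-0.18,-0.1333],"turn": [0,0,0.0509],"fingers": 1.0}
    - {"delta_pos": [0.0133,-0.2333,-0.1333],"turn": [0,0,0.0637],"fingers": 1.0}
    - {"delta_pos": [0.024,-0.2867,-0.1333],"turn": [0,0,0.0751],"fingers": 1.0}
    - {"delta_pos": [0.0293,-0.34,-0.12],"turn": [0,0,0.0751],"fingers": 1.0}
    - {"delta_pos": [0.03,-0.376,-0.1133],"turn": [0,0,0.0751],"fingers": 1.0}
    - {"delta_pos": [0.03,-0.376,-0.1133],"turn": [0,0,0.0751],"fingers": 1.0}
  force: 100

```text
clock: 4.22
position: [0.449, 0.02, 0.1152]
ee_rot: [1.0, 0.002, -0.0, -0.0]
ft_force: [0.6, -0.5, -2.4]
grip_width: 0.171
grasp_force: 97.9
```

Run:
```python
from m import *; from go import rel
o=get_obs(); print(o['position'],o['ee_rot'],o['grip_width'],o['ft_force'],o['torque'])
for n in('top','side'):
    c=camera(n); cv2.imwrite(f'pics/{n}1.png',c['color'][:,:,::-1]); W=cloud(c); X,Y,Z=W[...,0],W[...,1],W[...,2]
    m=(Z>.115)&(Z<.155)&(X>.50)&(X<.63)&(abs(Y-.018)<.075); q=W[m]
    A=np.c_[q[:,:2],np.ones(len(q))]; print(n,len(q),'z',np.percentile(q[:,2],[5,50,95]).round(4),q.min(0).round(4),q.max(0).round(4),rect(q[:,:2])[0],'tilt',np.linalg.lstsq(A,q[:,2],rcond=None)[0])
rel([.5455,.018,.1165],0)
```

```text
[0.44899194 0.02002645 0.11522975] [ 9.99998371e-01  1.78594873e-03 -2.61915696e-04 -2.38502452e-05] 0.17138255144026193 [ 0.56837761 -0.51938025 -2.38522392] [-0.02112298  0.14446001 -0.02105941]
top 286 z [0.1204 0.1324 0.1352] [ 0.5004 -0.0302  0.1151] [0.5962 0.07   0.1371] ((548.4921875, 19.935510635375977), (95.31169128417969, 100.1136474609375), 0.5618455410003662) tilt [ 0.00629216 -0.01274214  0.12803785]
side 1004 z [0.1161 0.1257 0.1332] [ 0.5003 -0.0339  0.115 ] [0.5991 0.0723 0.1353] ((549.730224609375, 19.16229248046875), (106.21044158935547, 98.7977066040039), 89.93016052246094) tilt [ 0.00717336 -0.00155125  0.12121565]
t 4.33 delta [ 0.0958 -0.0004 -0.001 ] turn [ 0.0005 -0.0002 -0.    ]
```

View pics/side1.png

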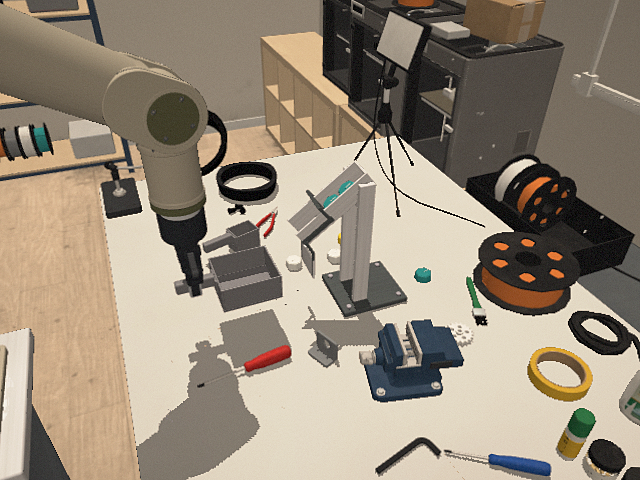

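The side view shows the pan level in the gripper at (245,280), in front of the paddle at (308,258), with its far wall at x ≈ 0.598. The paddle face is at 0.6655, so the pan must advance about 98 mm.

In the tool's units: 0.098 m / 0.75 = 0.1307, 0.09 m / 0.75 = 0.12.

Call:
move_arm:
  plan:
    - {"delta_pos": [0.0267,0,-0.0013],"turn": [0,0,0],"fingers": 1.0}
    - {"delta_pos": [0.0533,0,-0.0013],"turn": [0,0,0],"fingers": 1.0}
    - {"delta_pos": [0.0773,0,-0.0013],"turn": [0,0,0],"fingers": 1.0}
    - {"delta_pos": [0.0933,0,-0.0013],"turn": [0,0,0],"fingers": 1.0}
    - {"delta_pos": [0.1067,0,-0.0013],"turn": [0,0,0],"fingers": 1.0}
    - {"delta_pos": [0.12,0,-0.0013],"turn": [0,0,0],"fingers": 1.0}
    - {"delta_pos": [0.1307,0,-0.0013],"turn": [0,0,0],"fingers": 1.0}
    - {"delta_pos": [0.1307,0,-0.0013],"turn": [0,0,0],"fingers": 1.0}
    - {"delta_pos": [0.1307,0,-0.0013],"turn": [0,0,0],"fingers": 1.0}
    - {"delta_pos": [0.1307,0,-0.0013],"turn": [0,0,0],"fingers": 1.0}
    - {"delta_pos": [0.1307,0,-0.0013],"turn": [0,0,0],"fingers": 1.0}
    - {"delta_pos": [0.1307,0,-0.0013],"turn": [0,0,0],"fingers": 1.0}

```text
clock: 5.82
position: [0.5474, 0.0181, 0.1162]
ee_rot: [1.0, -0.0, -0.0, 0.0]
ft_force: [-5.4, 0.6, -6.1]
grip_width: 0.17
grasp_force: 98.4
```

Call:
move_arm:
  plan:
    - {"delta_pos": [0,0,0],"turn": [0,0,0],"fingers": 1.0}
    - {"delta_pos": [0,0,0],"turn": [0,0,0],"fingers": 1.0}
    - {"delta_pos": [0,0,0],"turn": [0,0,0],"fingers": 1.0}
    - {"delta_pos": [0,0,0],"turn": [0,0,0],"fingers": 1.0}
    - {"delta_pos": [0,0,0],"turn": [0,0,0],"fingers": 1.0}
    - {"delta_pos": [0,0,0],"turn": [0,0,0],"fingers": 1.0}

```text
clock: 6.58
position: [0.5474, 0.0181, 0.1162]
ee_rot: [1.0, -0.0, -0.0, 0.0]
ft_force: [-4.7, 0.8, -7.3]
grip_width: 0.171
grasp_force: 98.4
```

Run:
```python
from m import *
o=get_obs(); print(o['position'],o['grip_width'],o['ft_force'],o['torque'])
a=camera('top')['color'][170:350,220:420,::-1]; b=camera('side')['color'][160:340,180:380,::-1]
cv2.imwrite('pics/push.png',cv2.resize(np.hstack([a,b]),(800,360),interpolation=cv2.INTER_CUBIC))
```

```text
[0.54741512 0.0180728  0.11619786] 0.1709546364021938 [-4.69251061  0.81119756 -7.30902213] [ 0.28105553  1.71251662 -0.02659767]
```

View pics/push.png

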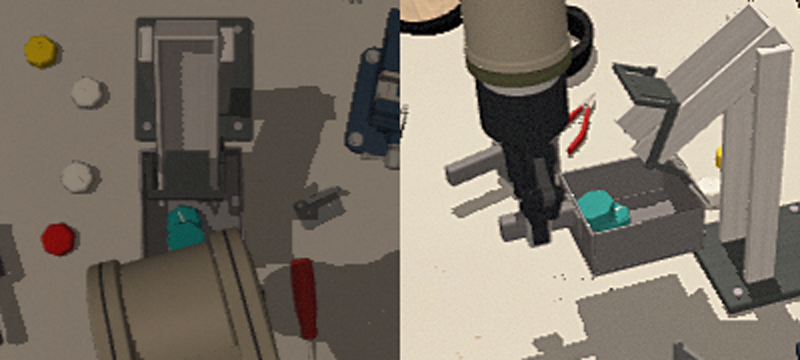

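Both teal knobs are in the pan (crop at (600,208) and (620,215)), the chute channel is empty and the gate is raised. Now I draw the pan back gently and set it down.

In the tool's units: -0.1 m / 0.75 = -0.1333, -0.094 m / 0.75 = -0.1253.

Call:
move_arm:
  plan:
    - {"delta_pos": [-0.0067,0,0],"turn": [0,0,0],"fingers": 1.0}
    - {"delta_pos": [-0.0173,0,0],"turn": [0,0,0],"fingers": 1.0}
    - {"delta_pos": [-0.0293,0,0],"turn": [0,0,0],"fingers": 1.0}
    - {"delta_pos": [-0.0427,0,0],"turn": [0,0,0],"fingers": 1.0}
    - {"delta_pos": [-0.0573,0,0],"turn": [0,0,0],"fingers": 1.0}
    - {"delta_pos": [-0.072,0,0],"turn": [0,0,0],"fingers": 1.0}
    - {"delta_pos": [-0.0867,0,0],"turn": [0,0,0],"fingers": 1.0}
    - {"delta_pos": [-0.1013,0,0],"turn": [0,0,0],"fingers": 1.0}
    - {"delta_pos": [-0.1147,0,0.004],"turn": [0,0,0],"fingers": 1.0}
    - {"delta_pos": [-0.1253,0,0.0107],"turn": [0,0,0],"fingers": 1.0}
    - {"delta_pos": [-0.1333,0,0.02],"turn": [0,0,0],"fingers": 1.0}
    - {"delta_pos": [-0.1333,0,0.0333],"turn": [0,0,0],"fingers": 1.0}

```text
clock: 8.18
position: [0.4475, 0.018, 0.0908]
ee_rot: [1.0, -0.0, 0.0, 0.0]
ft_force: [-0.0, 0.4, -2.1]
grip_width: 0.171
grasp_force: 99.0
```

In the tool's units: 0.054 m / 0.75 = 0.072, 0.052 m / 0.75 = 0.0693.

Call:
move_arm:
  plan:
    - {"delta_pos": [0,0,0.0133],"turn": [0,0,0],"fingers": 1.0}
    - {"delta_pos": [0,0,0.0267],"turn": [0,0,0],"fingers": 1.0}
    - {"delta_pos": [0,0,0.04],"turn": [0,0,0],"fingers": 1.0}
    - {"delta_pos": [0,0,0.0533],"turn": [0,0,0],"fingers": 1.0}
    - {"delta_pos": [0,0,0.064],"turn": [0,0,0],"fingers": 1.0}
    - {"delta_pos": [0,0,0.0693],"turn": [0,0,0],"fingers": 1.0}
    - {"delta_pos": [0,0,0.072],"turn": [0,0,0],"fingers": 1.0}
    - {"delta_pos": [0,0,0.072],"turn": [0,0,0],"fingers": 1.0}

```text
clock: 9.18
position: [0.4478, 0.018, 0.0374]
ee_rot: [1.0, -0.0, 0.0, 0.0]
ft_force: [-1.2, 0.3, -3.0]
grip_width: 0.17
grasp_force: 99.0
```

Run:
```python
from m import *
o=get_obs(); print(o['position'],o['grip_width'],o['ft_force'],o['torque'])
c=camera('side'); W=cloud(c); X,Y,Z=W[...,0],W[...,1],W[...,2]
q=W[(Z>.03)&(Z<.12)&(X>.5)&(X<.62)&(abs(Y-.018)<.065)]; print(np.percentile(q[:,2],[50,90,95,99]).round(4))
b=c['color'][160:340,140:380,::-1]; cv2.imwrite('pics/down.png',cv2.resize(b,(720,540),interpolation=cv2.INTER_CUBIC))
```

```text
[0.44779345 0.01804071 0.03737225] 0.1696705449160707 [-1.16351707  0.31077818 -3.00794502] [-0.06155672  0.11050619  0.0046002 ]
[0.0437 0.0538 0.0548 0.056 ]
```

View pics/down.png

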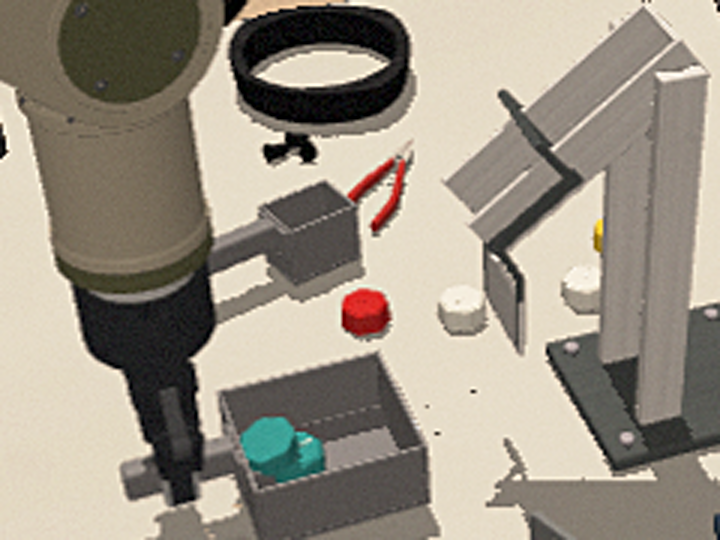

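Both knobs are in the pan (at (270,447) and (307,453)), and the pan is about 6 mm above the table. I lower it the rest of the way, then open.

In the tool's units: 0.006 m / 0.75 = 0.008, 0.0055 m / 0.75 = 0.0073.

Call:
move_arm:
  plan:
    - {"delta_pos": [0,0,0.0027],"turn": [0,0,0],"fingers": 1.0}
    - {"delta_pos": [0,0,0.0053],"turn": [0,0,0],"fingers": 1.0}
    - {"delta_pos": [0,0,0.0073],"turn": [0,0,0],"fingers": 1.0}
    - {"delta_pos": [0,0,0.008],"turn": [0,0,0],"fingers": 1.0}
    - {"delta_pos": [0,0,0.008],"turn": [0,0,0],"fingers": 1.0}
    - {"delta_pos": [0,0,0.008],"turn": [0,0,0],"fingers": 1.0}
  force: 40

```text
clock: 9.98
position: [0.4477, 0.018, 0.0316]
ee_rot: [1.0, -0.0, -0.0, 0.0]
ft_force: [-3.7, 0.5, 5.4]
grip_width: 0.171
grasp_force: 100.2
```

In the tool's units: -0.15 m / 0.75 = -0.2, -0.12 m / 0.75 = -0.16.

Call:
move_arm:
  plan:
    - {"delta_pos": [0,0,0],"turn": [0,0,0],"fingers": 0.7}
    - {"delta_pos": [0,0,0],"turn": [0,0,0],"fingers": 0.6}
    - {"delta_pos": [0,0,0],"turn": [0,0,0],"fingers": 0.5}
    - {"delta_pos": [0,0,0],"turn": [0,0,0],"fingers": 0.5}
    - {"delta_pos": [0,0,0],"turn": [0,0,0],"fingers": 0.5}
    - {"delta_pos": [0,0,-0.02],"turn": [0,0,0],"fingers": 0.5}
    - {"delta_pos": [0,0,-0.0533],"turn": [0,0,0],"fingers": 0.5}
    - {"delta_pos": [0,0,-0.1067],"turn": [0,0,0],"fingers": 0.5}
    - {"delta_pos": [0,0,-0.16],"turn": [0,0,0],"fingers": 0.5}
    - {"delta_pos": [0,0,-0.2],"turn": [0,0,0],"fingers": 0.5}
    - {"delta_pos": [0,0,-0.2],"turn": [0,0,0],"fingers": 0.5}
    - {"delta_pos": [0,0,-0.2],"turn": [0,0,0],"fingers": 0.5}

```text
clock: 11.48
position: [0.4474, 0.018, 0.1814]
ee_rot: [1.0, -0.0, 0.0, 0.0]
ft_force: [-0.3, -0.2, 0.5]
grip_width: 0.499
grasp_force: 0.0
```

Run:
```python
from m import *
o=get_obs(); print(o['position'],o['grip_width'],o['ft_force'])
c=camera('side'); W=cloud(c); X,Y,Z=W[...,0],W[...,1],W[...,2]
q=W[(Z>.03)&(Z<.12)&(X>.5)&(X<.62)&(abs(Y-.018)<.065)]; print(np.percentile(q[:,2],[50,90,95,99]).round(4))
cv2.imwrite('pics/end.png',c['color'][:,:,::-1])
```

```text
[0.44744548 0.01804039 0.18137647] 0.49860929667049303 [-0.27452101 -0.16211165  0.48311572]
[0.0401 0.049  0.05   0.0511]
```

View pics/end.png

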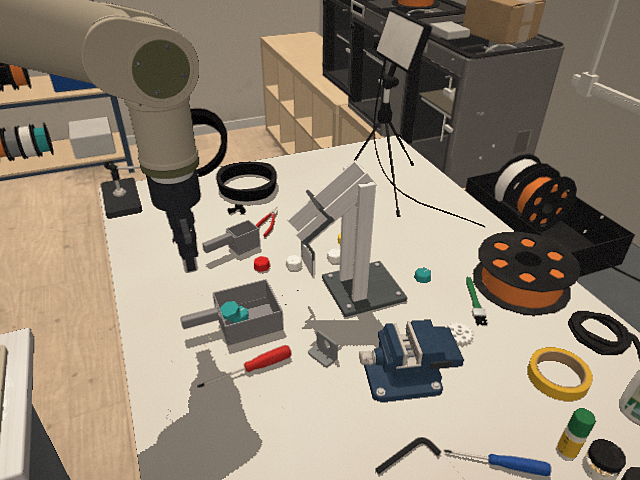

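The pan stands upright on the table at (248,315) with its rim at 50 mm, both knobs inside at (232,312), and the gripper clear of it.

```bash
python3 -c "
from workcell import *
print(hand_in())"
```

```text
the job is handed in; nothing more can be done
None
```

The job is handed in at about 11.5 s of the 48 s allowed: the large pan is upright on the table with both teal knobs in it, the chute is empty and its gate shut again, and the gripper has let go and is clear.

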